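# Open the oil pot whose thread hand is unknown

### The arm

A 7-joint arm with a two-finger parallel gripper is mounted at the origin on a cart in front of the work surface, level with it; the furniture and walls round the work are solid. World frame = base frame: x ahead of the robot, y to its left, z up, the work surface at z = 0. Lengths are in m, angles in rad, forces in N, time in s.
With the tool pointing down it reaches from about 0.425 to 0.925 m from the base axis. Payload 6.8 kg.
Tool frame: the origin (TCP) lies midway between the tips of the shut fingers; the grasp point (between the pads) lies 19 mm behind it; x points along the fingers, y is the direction in which the jaws open and shut, and the axes are right-handed (so a half turn about x gives the same grasp; the last joint's range is limited). The gripper opens to 85 mm and grips with 20 to 120 N. Pads are 22 mm wide; open, the fingers measure 114 mm over their backs; the gripper's body (76 mm by 85 mm) begins 54 mm behind the grasp point. The pads swing forward as they close: fully open they stand 13 mm farther back than shut.
Start: joints at [-1.28, 0.477, 0.022, 1.555, -0.011, 1.109, -0.083], TCP at [0.262, 0.622, 0.231] pointing down, gripper open.
Joint ranges: [-2.96, 2.96], [-0.34, 2.1], [-1.41, 1.46], [0.24, 2.44], [-1.37, 4.51], [0.17, 1.92], [-2.96, 2.96]. Speed limits (rad/s): [2.39, 2.39, 3.14, 3.14, 3.14, 3.14, 3.14].

### API

Orientations are given as a rotation vector (axis times angle).
In Python, from bench import r, viewer, nets gives the robot as it stands.
- The arm moves only by the shell command python3 -m pendant 'ROWS' [FORCE]. ROWS is JSON, one flat list of numbers, 5 for each row, row after row: the finger opening in mm, from 0 to 85.4, then the shift along the tool's x, y, z in mm, then the turn about the tool's x in rad. A call has 1 to 20 rows; each row shifts and turns the commanded pose from where the row before left it, along the tool's axes as they then stand; what a row does not reach is not made up. A row lasts 1/8 s, in which the tool goes at most 62.5 mm and 10.7 degrees, less where a joint would pass 70% of its speed; a pose out of reach is approached as far as the arm can. A call with a gripper value outside its range is refused whole. The fingers move at their own pace and stop on an object; FORCE is the grip in N (left out, the last holds). Time passes only in rows, so rows that do not move let the fingers close. It gives the time, the measured TCP pose, the force and the opening at its end, in the units of the state.
- r.get_obs(): the state, without advancing time (a new reading comes with each control period).
- viewer.grab_frame(name): name is "scene" or "side" or "wrist"; returns (picture, depth): 400x640x3 uint8, red, green, blue; 400x640 float32, m along the optical axis (not along the pixel's ray), 0 where there is no reading.
- viewer.calibration(name): a dict with "mtx" (3x3 intrinsics, pixels), "world_to_cam" (4x4, takes a point from world to camera coordinates). Camera axes: x right, y up, looking along -z (the intrinsics and any distortion apply to the point x, -y, -z); pixel columns grow to the right and rows downward; lengths in m; the calibration is good to about 2 mm. The wrist camera is an equidistant fisheye: a pixel r from the principal point sees the ray r / f radians off the axis. A picture is of the moment at which its call begins: read the wrist's pose just before it. calibration takes no time and is no camera call; for the wrist camera it gives the pose at the moment of the call.
- r.hand_in(): hands the job in, once; it reports no verdict.
Trained networks look in the newest picture that a camera, given by its name, has taken for a name from the list of things; names that differ only in an ending like _2 or _b are one class to them, and where a whole thing is asked for, a point or a joint stands for the part that bears it (a point fixed in the world has none). Each returns a list of dicts, best first, with "score" (0 to 1); they miss things now and then, are a little off and sometimes report something else, mostly with a low value. They report only what shows in the picture. A call takes as long as a camera call. They do not tell look-alikes from the thing itself.
- nets.look_for(name, camera): "location" ([x, y, z] in m, in world coordinates, good to about 4 mm: the middle of the surface that is visible of it).
- nets.silhouettes(name, camera): "mask" (400x640 bool, what is visible of it).
The state is a dict: "clock": time; "joints": joint angles; "qvel": joint speeds; "tau": joint torques, N m; "tcp_pos": TCP position; "orientation": TCP orientation; "contact_force": force on the tool from outside, world axes, zero at the start; "moment": the same for the moment, N m; "grip_width": finger opening in m.
Only numpy, scipy, OpenCV 4.12 (cv2) and the standard library are available. Lean on these libraries where they do the work, as an engineer would, in place of code of your own. Each camera call takes 0.05 s, during which the arm holds its last target. There are 200 camera calls.

### The job

Two capped finishing-oil pots are screwed to the bench side by side; open the left-hand one (as seen from the robot). Its cap comes off with less than a quarter turn, but whether clockwise or anticlockwise cannot be seen: try it one way by its wing, and if it soon comes up against a stop turn it the other way, then lift it straight off. Finish still holding the cap upright in the gripper, a hand's breadth above its open pot; keep the right-hand pot shut and leave the brush, the tape roll and the screwdriver where they lie.

Things in the scene. Friction and masses are not known exactly. Their poses are not given: they have to be found in the camera images.
- cap_left_wing (a point): Upright bar-shaped wing on the left pot's cap, to turn it by: 46 mm long (x axis), 14 mm thick (y), 34 mm high (z up), upright sides, 24 to 58 mm above the cap's underside. This point: middle of its length and thickness, 47 mm above the underside, 23 mm above the cap's flat top (fingertips 19 mm lower still clear it).
- cap_left: The left pot's cap: round black plastic, 60 mm across, 24 mm high without the wing on top, about 90 g, loose part. Origin at the centre of its underside, 47 mm below the wing point; x along the wing, z up.
- pot_left: The left of two alike oil pots, fixed: round bare-metal pot 74 mm across on a plywood foot 112 (x) x 92 (y) x 12 mm screwed down square to the bench. Origin: centre of the foot's underside, z up. The cap sits on its flat shoulder 72 mm up, so the wing stands 96 to 130 mm above the bench. Shut, the wing lies along the foot's long side (x) within 0.15 rad.
- pot_left_mouth (a point): Middle of the mouth of the left pot's neck, 88 mm above the bench, hidden in the cap. Thread: the tightening way the cap stops with the wing 0.25 rad (+-0.05) from the foot's x axis; the loosening way it is free from 0.85 rad to a stop at 1.4 (best 1.1), then lifts off, clear after 14 mm up. Needs under 0.3 N m but at the stops. Which way loosens changes by start, unseen; 2 mm play up.
- cap_right_wing (a point): The right pot's cap is like the left one; this point: middle of its wing, 47 mm above the cap's underside, x along the wing. It is to stay shut.
- pot_right: The right of the two alike oil pots, fixed, same sizes and origin as the left one. Its thread is of the other hand than the left pot's. Not to be opened.
- brush_mid (a point): Flat paint brush with wooden handle lying on the bench to the right of the pots, 205 x 43 x 12 mm; this point: its centre, x along it. To be left alone.
- tape_roll_mid (a point): Roll of masking tape lying flat to the left of the pots, 104 mm across, 25 mm high; this point: its centre. To be left alone.
- driver_mid (a point): Screwdriver with a plastic handle lying crosswise near the bench's front edge, 208 x 31 x 27 mm; this point: its centre, x along it. To be left alone.
Mind the look-alikes: they are no part of the job. What is shaped like the cap_left but green or orange is not meant.

How it is judged:
On the way:
1. the left-hand cap is turned free on its pot (0.65 rad or more from square) while still seated within 6 mm (angle between the x axis of cap_left and the x axis of pot_left, either way round above 0.65 rad and z of cap_left in the frame of pot_left below 0.078 m and horizontal distance between cap_left and pot_left below 0.006 m), for 0.05 s.
At the end, for the whole second after the job is handed in: The left-hand cap is held still in the fingers, upright within 0.35 rad, its underside 60 to 188 mm above the pot's shoulder and its middle within 80 mm of straight above the pot; the right-hand cap has stayed on its pot within 12 mm and the brush, tape roll and screwdriver within 30 mm (z of cap_left in the frame of pot_left between 0.132 and 0.26 m and horizontal distance between cap_left and pot_left below 0.08 m and angle between cap_left's own z axis and vertical below 0.35 rad and contact force between cap_left and the fingers above 1 N and contact force between cap_left and pot_left below 0.05 N and linear speed of cap_left below 0.03 m/s and angular speed of cap_left below 0.3 rad/s and distance of cap_right_wing from where it was at the start of the episode below 0.012 m and distance of each of brush_mid, tape_roll_mid, driver_mid from where it was at the start of the episode below 0.03 m); the arm keeps its last pose, push and grip.
It fails at once if the left-hand cap is torn up past its thread without having been turned free (z of cap_left in the frame of pot_left between 0.079 and 0.085 m and angle between the x axis of cap_left and the x axis of pot_left, either way round below 0.6 rad and horizontal distance between cap_left and pot_left below 0.02 m).
It fails at once if the right-hand cap is lifted or pushed off its seat (distance of cap_right_wing from where it was at the start of the episode above 0.012 m).
It fails at once if the paint brush is pushed away (distance of brush_mid from where it was at the start of the episode above 0.03 m).
It fails at once if the roll of tape is pushed away (distance of tape_roll_mid from where it was at the start of the episode above 0.03 m).
It fails at once if the screwdriver is pushed away (distance of driver_mid from where it was at the start of the episode above 0.03 m).
It also fails if it takes over 38 s, if anything falls off the work surface, if the arm or the gripper's body presses on something with over 40 N, if the wrist force passes 120 N, or if a joint passes its speed limit or range.

## Working session

There is one attempt and no reset: what is moved stays moved. The work goes in short steps, Python scripts to look and compute and a shell command to move; the robot and the scene stay as the last step left them, time stands still between calls to the robot, and variables do not carry over. Pictures are saved under pics/ and viewed, about 8 in all and at most 12, crops included, and the job is handed in when it is done.

```bash
ls; mkdir -p pics; python3 - <<'E'
from bench import r, viewer, nets
import cv2
o=r.get_obs(); print({k:(v if not hasattr(v,'round') else v) for k,v in o.items()})
for c in ["scene"]:
    p,d=viewer.grab_frame(c); cv2.imwrite(f"pics/{c}0.png",p[:,:,::-1])
    for n in ["cap_left_wing","cap_left","pot_left","cap_right_wing","tape_roll_mid","brush_mid","driver_mid"]:
        print(c,n,[(round(h["score"],2),[round(float(x),3) for x in h["location"]]) for h in nets.look_for(n,c)])
E
```

```text
pics
{'clock': 0.0, 'joints': array([-1.28010694,  0.4778057 ,  0.02238025,  1.55649478, -0.011495  ,
        1.10930662, -0.08309037]), 'qvel': array([-1.78712317e-03, -9.76900334e-05, -9.34462850e-04, -1.12324047e-03,
       -1.61556332e-03, -9.74052943e-04,  1.01818522e-03]), 'tau': array([ 7.36382594e-05, -5.96450007e+01,  1.60798229e+00, -2.81200057e+01,
        1.23994367e-02,  9.16169083e-03, -2.87181479e-05]), 'tcp_pos': array([0.2619055 , 0.62144793, 0.23030447]), 'orientation': array([ 0.31136418,  1.54827489, -0.31432379]), 'contact_force': array([-0.55637603,  0.73357201, -0.6880588 ]), 'moment': array([0.01564384, 0.02046163, 0.02393698]), 'grip_width': 0.08534291846032317}
scene cap_left_wing [(0.79, [0.587, 0.186, 0.096]), (0.74, [0.572, 0.063, 0.025]), (0.67, [0.444, 0.172, 0.027]), (0.61, [0.633, -0.023, 0.024]), (0.61, [0.469, 0.083, 0.025])]
scene cap_left [(0.88, [0.443, 0.174, 0.025]), (0.75, [0.58, 0.06, 0.024]), (0.75, [0.467, 0.082, 0.025]), (0.61, [0.584, 0.189, 0.099]), (0.52, [0.57, 0.173, 0.017]), (0.49, [0.637, -0.02, 0.023])]
scene pot_left [(0.57, [0.57, 0.171, 0.013])]
scene cap_right_wing [(0.68, [0.509, -0.089, 0.096])]
scene tape_roll_mid [(0.93, [0.449, 0.325, 0.025])]
scene brush_mid [(0.6, [0.576, -0.311, 0.009]), (0.49, [0.572, 0.17, 0.015])]
scene driver_mid [(0.75, [0.435, 0.007, 0.022]), (0.17, [0.489, -0.108, 0.016])]
```

View pics/scene0.png

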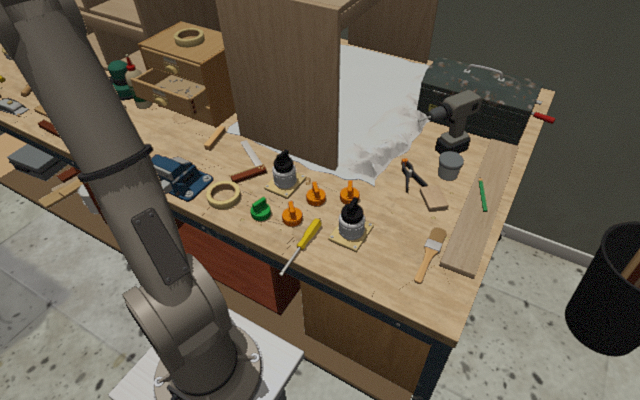

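Candidates: black cap on the left pot (285,160), black cap on the right pot (352,207), a green look-alike (261,209), and orange ones at (292,215), (316,194) and (350,191). I choose the black one at (285,160). There is a tall wooden panel close behind it, so I'll measure that and check the crop.

```bash
cat > h.py <<'E'
import numpy as np, cv2
from bench import r, viewer, nets
def cloud(c,d):
    k=viewer.calibration(c); m=k["mtx"]; T=np.linalg.inv(k["world_to_cam"])
    v,u=np.mgrid[:400,:640]
    x=(u-m[0,2])/m[0,0]; y=(v-m[1,2])/m[1,1]
    P=np.stack([x*d,-y*d,-d],-1)
    return P@T[:3,:3].T+T[:3,3]
E
python3 - <<'E'
from h import *
ims=[]
for c in ["scene","side"]:
    p,d=viewer.grab_frame(c); k=viewer.calibration(c); print(c,[x for x in k if x not in("mtx","world_to_cam")])
    P=cloud(c,d); ok=d>0
    w=k["world_to_cam"]@np.array([.585,.187,.11,1]); uv=k["mtx"]@[w[0],-w[1],-w[2]]; uv=(uv[:2]/uv[2]).astype(int); print(c,uv)
    D=np.hypot(P[...,0]-.585,P[...,1]-.187)
    s=ok&(D<.05)&(P[...,2]>.098)&(P[...,2]<.15)
    Q=P[s]; print("wing n",len(Q), Q.mean(0).round(3) if len(Q) else '', Q.min(0).round(3),Q.max(0).round(3))
    if len(Q)>10:
        top=Q[Q[:,2]>.12][:,:2]; e,V=np.linalg.eigh(np.cov(top.T)); print("wingtop",top.mean(0),np.sqrt(e),np.arctan2(V[1,1],V[0,1]))
    for z in (.1,.2,.3,.4):
        t=ok&(abs(P[...,2]-z)<.02)&(D<.35)&(D>.06); B=P[t]
        if len(B): print("z",z,len(B),B.min(0).round(3),B.max(0).round(3),"nearest",B[np.argmin(np.hypot(B[:,0]-.585,B[:,1]-.187))].round(3))
    # foot
    t=ok&(D<.09)&(P[...,2]>.007)&(P[...,2]<.02); 
    if t.sum()>20: print("foot",t.sum(),P[t].min(0),P[t].max(0),cv2.minAreaRect(P[t][:,:2].astype(np.float32)*1000))
    if c=="side": cv2.imwrite("pics/side0.png",p[:,:,::-1])
    u,v=uv; cr=p[max(v-50,0):v+50,max(u-60,0):u+60,::-1]; ims.append(cv2.resize(cr,(480,400),interpolation=cv2.INTER_CUBIC)[:, :400])
cv2.imwrite("pics/crop0.png",np.hstack(ims))
E
```

```text
scene []
scene [282 160]
wing n 185 [0.594 0.19  0.115] [0.568 0.164 0.098] [0.621 0.22  0.134]
wingtop [0.59525926 0.19203316] [0.00416216 0.01392697] 2.9813166529363917
z 0.1 1537 [ 0.357 -0.119  0.08 ] [0.745 0.51  0.12 ] nearest [0.721 0.195 0.087]
z 0.2 1119 [0.72  0.078 0.18 ] [0.74 0.48 0.22] nearest [0.722 0.189 0.215]
z 0.3 1345 [0.72  0.077 0.28 ] [0.744 0.48  0.32 ] nearest [0.721 0.198 0.306]
z 0.4 1570 [0.72  0.077 0.38 ] [0.745 0.48  0.42 ] nearest [0.721 0.185 0.416]
foot 371 [0.5392161  0.12159601 0.00703163] [0.65502452 0.24139304 0.01993921] ((595.797119140625, 186.02024841308594), (104.27308654785156, 128.7723388671875), 73.1754379272461)
side []
side [308 165]
wing n 251 [0.597 0.189 0.115] [0.571 0.16  0.098] [0.623 0.216 0.133]
wingtop [0.59779989 0.19040399] [0.00365369 0.01318732] 2.9200432636628744
z 0.1 1775 [ 0.36 -0.12  0.08] [0.747 0.502 0.12 ] nearest [0.725 0.196 0.111]
z 0.2 1041 [0.724 0.076 0.18 ] [0.746 0.48  0.22 ] nearest [0.724 0.188 0.188]
z 0.3 1197 [0.723 0.076 0.28 ] [0.746 0.481 0.32 ] nearest [0.723 0.188 0.296]
z 0.4 1401 [0.723 0.075 0.38 ] [0.746 0.479 0.42 ] nearest [0.724 0.187 0.39 ]
foot 424 [0.54264413 0.11842909 0.00706356] [0.65521348 0.2415163  0.01996032] ((596.87939453125, 183.40908813476562), (99.8012924194336, 129.35411071777344), 72.07777404785156)
```

View pics/side0.png

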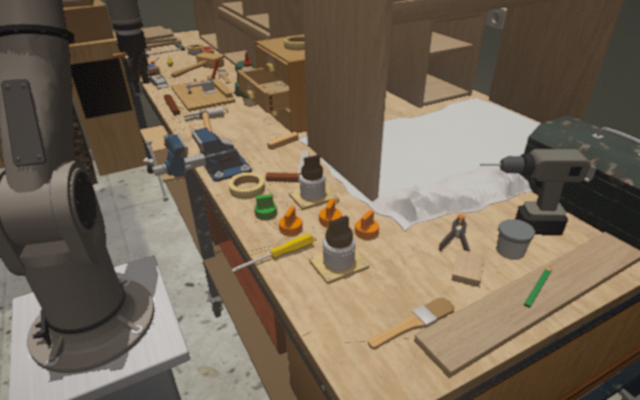

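View pics/crop0.png

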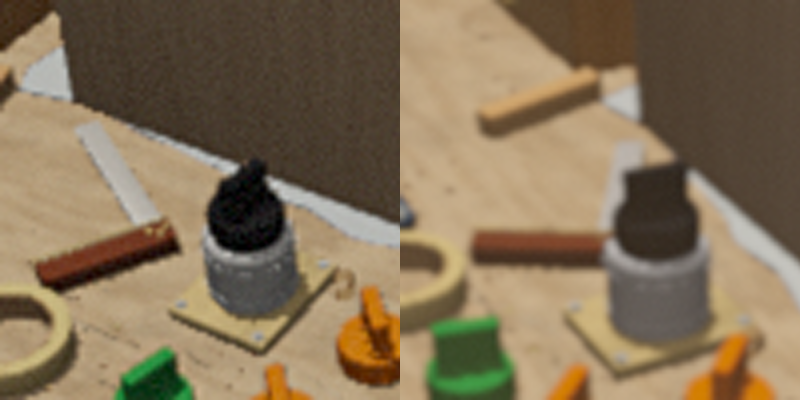

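The crop confirms it: the left half shows the black cap on the left pot at about (243,200), wing upright, with the green and orange look-alikes on the bench in front. The panel's front face is at x≈0.722, about 12 cm behind the wing. Next I work out the tool-frame shift.

```bash
cat >> h.py <<'E'
from scipy.spatial.transform import Rotation as Rn
def plan(goal,wing=None):
    o=r.get_obs(); R=Rn.from_rotvec(o["orientation"]).as_matrix()
    print("clock",round(o["clock"],2),"tcp",o["tcp_pos"].round(4),"w",round(o["grip_width"],4),"j",o["joints"].round(2)); print("R cols x,y,z",R.T.round(3).tolist())
    print("shift mm",(R.T@(np.array(goal)-o["tcp_pos"])*1000).round(1))
    if wing is not None:
        # sign of turn: about tool x; y axis must be perpendicular to wing
        for n in (-1,0,1):
            a=wing+np.pi/2+n*np.pi; yd=R.T@[np.cos(a),np.sin(a),0]; print("turn",round(np.arctan2(yd[2],yd[1]),3))
E
python3 -c "
from h import *
plan([.597,.19,.23],2.93)"
```

```text
clock 0.5 tcp [0.2621 0.622  0.2313] w 0.0855 j [-1.28  0.48  0.02  1.56 -0.01  1.11 -0.08]
R cols x,y,z [[0.0, -0.0, -1.0], [0.388, 0.922, -0.0], [0.922, -0.388, 0.0]]
shift mm [   1.3 -268.1  476.4]
turn -0.187
turn 2.954
turn -0.187
```

```bash
python3 -m pendant '[85,0,-27,48,0, 85,0,-27,48,0, 85,0,-27,48,0, 85,0,-27,48,0, 85,0,-27,48,0, 85,0,-27,48,0, 85,0,-27,48,0, 85,0,-27,48,0, 85,0,-26,46,0, 85,0,-26,46,0, 85,0,0,0,-0.18, 85,0,0,0,0]' 40
python3 - <<'E'
from h import *
plan([.597,.19,.23],2.93)
k=viewer.calibration("wrist"); p,d=viewer.grab_frame("wrist"); cv2.imwrite("pics/wrist1.png",p[:,:,::-1])
m=k["mtx"]; print(m.tolist(), (d>0).mean())
T=np.linalg.inv(k["world_to_cam"])
v,u=np.mgrid[:400,:640]; x=(u-m[0,2])/m[0,0]; y=(v-m[1,2])/m[1,1]; th=np.hypot(x,y); s=np.where(th>1e-6,np.tan(th)/np.maximum(th,1e-6),1)
P=np.stack([x*s*d,-y*s*d,-d],-1)@T[:3,:3].T+T[:3,3]
D=np.hypot(P[...,0]-.597,P[...,1]-.19)
t=(d>0)&(D<.045)&(P[...,2]>.122)&(P[...,2]<.14); Q=P[t]; print("wing",t.sum())
if t.sum()>10: print(Q.mean(0).round(4),np.median(Q[:,2]),[ (np.array(a)*1).round(2).tolist() if not np.isscalar(a) else a for a in cv2.minAreaRect(Q[:,:2].astype(np.float32)*1000)])
t=(d>0)&(D<.1)&(P[...,2]>.008)&(P[...,2]<.018); print("foot",t.sum(), cv2.minAreaRect(P[t][:,:2].astype(np.float32)*1000) if t.sum()>10 else '')
for n in ["cap_left_wing","cap_left"]: print(n,[(round(h["score"],2),np.round(h["location"],3).tolist()) for h in nets.look_for(n,"wrist")])
E
```

```text
clock: 2.0
tcp_pos: [0.5969, 0.1899, 0.2313]
orientation: [0.174, 1.564, -0.173]
contact_force: [0.9, -0.4, -0.4]
grip_width: 0.085
clock 2.0 tcp [0.5969 0.1899 0.2313] w 0.085 j [-0.52  0.4   0.16  1.69 -0.07  1.06  1.  ]
R cols x,y,z [[-0.0, 0.0, -1.0], [0.219, 0.976, 0.0], [0.976, -0.219, -0.0]]
shift mm [1.3 0.2 0.1]
turn -0.01
turn 3.132
turn -0.01
[[309.70691628693146, 0.0, 317.7463240197146], [0.0, 309.70691628693146, 201.70548047609012], [0.0, 0.0, 1.0]] 0.99534375
wing 887
[0.5969 0.193  0.1294] 0.12958914755567272 [[598.37, 192.83], [13.98, 46.54], 80.84459686279297]
foot 2802 ((598.2908325195312, 190.4629669189453), (198.89515686035156, 112.78858184814453), 89.69681549072266)
cap_left_wing [(0.85, [0.636, -0.01, 0.026]), (0.67, [0.483, 0.098, 0.026]), (0.65, [0.592, 0.194, 0.099]), (0.63, [0.454, 0.186, 0.025])]
cap_left [(0.9, [0.58, 0.081, 0.02]), (0.79, [0.636, -0.007, 0.023]), (0.76, [0.592, 0.2, 0.098]), (0.76, [0.455, 0.183, 0.028]), (0.68, [0.483, 0.098, 0.024])]
```

View pics/wrist1.png

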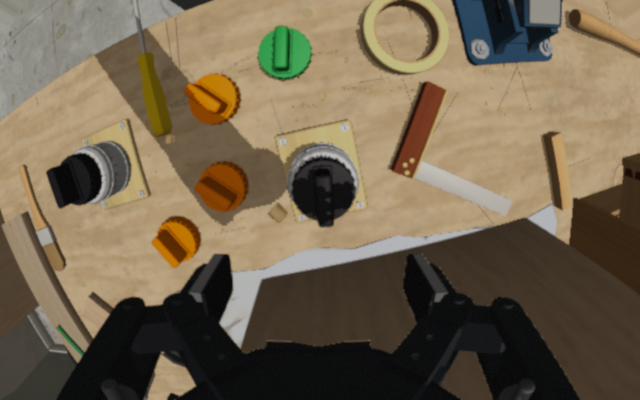

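The wrist view shows the black cap at (323,190), wing along the image column. It is measured at (0.598, 0.193), 46.5 x 14 mm, direction 2.98 rad, top at 0.13. I'll turn -0.06, descend, and measure the foot's angle from the wrist cloud first.

```bash
cat >> h.py <<'E'
def wrist():
    k=viewer.calibration("wrist"); p,d=viewer.grab_frame("wrist"); m=k["mtx"]; T=np.linalg.inv(k["world_to_cam"])
    v,u=np.mgrid[:400,:640]; x=(u-m[0,2])/m[0,0]; y=(v-m[1,2])/m[1,1]; th=np.hypot(x,y); s=np.where(th>1e-6,np.tan(th)/np.maximum(th,1e-6),1)
    return p,d,np.stack([x*s*d,-y*s*d,-d],-1)@T[:3,:3].T+T[:3,3]
def st(): 
    o=r.get_obs(); R=Rn.from_rotvec(o["orientation"]).as_matrix()
    print("t",round(o["clock"],2),"tcp",o["tcp_pos"].round(4),"yang",round(np.arctan2(R[1,1],R[0,1]),3),"w",round(o["grip_width"]*1000,1),"F",o["contact_force"].round(1),"M",o["moment"].round(2))
E
python3 - <<'E'
from h import *
p,d,P=wrist()
D=np.hypot(P[...,0]-.598,P[...,1]-.19)
t=((d>0)&(D<.085)&(P[...,2]>.009)&(P[...,2]<.016)).astype(np.uint8)
n,l,s,c=cv2.connectedComponentsWithStats(cv2.morphologyEx(t,cv2.MORPH_OPEN,np.ones((3,3))))
Q=P[l==1+np.argmax(s[1:,4])]; print(len(Q),cv2.minAreaRect(Q[:,:2].astype(np.float32)*1000))
E
python3 -m pendant '[85,30,3,1,-0.06, 85,40,0,0,0, 85,35,0,0,0, 85,24,0,0,0, 85,0,0,0,0]' 40
```

```text
2384 ((598.0267944335938, 192.86776733398438), (112.01409912109375, 92.50550079345703), 0.03503027930855751)
clock: 2.82
tcp_pos: [0.5965, 0.1933, 0.1005]
orientation: [0.123, 1.571, -0.126]
contact_force: [-0.3, 0.5, 0.1]
grip_width: 0.0847
```

The foot is square to world x (112 x 92.5 fitted at 0.0°), so the wing sits about -0.16 rad from it (clockwise). If clockwise tightens, its stop is only about 0.1 rad away, so I'll try clockwise (tool turn +) first. Closing now.

```bash
python3 -m pendant '[10,0,0,0,0, 10,0,0,0,0, 10,0,0,0,0, 10,0,0,0,0, 10,0,0,0,0]' 40; python3 -c "from h import *; st()"
python3 -m pendant '[10,0,0,0,0.08, 10,0,0,0,0.08,10,0,0,0,0]'; python3 -c "from h import *; st()"
```

```text
clock: 3.45
tcp_pos: [0.5988, 0.1937, 0.1029]
orientation: [0.125, 1.566, -0.124]
contact_force: [-0.3, 1.0, 2.4]
grip_width: 0.0133
t 3.45 tcp [0.5988 0.1937 0.1029] yang 1.412 w 13.3 F [-0.3  1.   2.4] M [ 0.3  -0.03 -0.01]
clock: 3.82
tcp_pos: [0.599, 0.1942, 0.103]
orientation: [0.248, 1.555, -0.246]
contact_force: [0.5, 1.9, 4.1]
grip_width: 0.0132
t 3.83 tcp [0.599  0.1942 0.103 ] yang 1.256 w 13.2 F [0.5 1.9 4.1] M [ 0.55 -0.27  1.1 ]
```

Mz reaches 1.1 N m after about 0.15 rad, so that is the tightening stop. Reversing, anticlockwise.

```bash
python3 -m pendant '[10,0,0,0,-0.15, 10,0,0,0,-0.15, 10,0,0,0,-0.15,10,0,0,0,0]'; python3 -c "from h import *; st()"
python3 -m pendant '[10,0,0,0,-0.15, 10,0,0,0,-0.15,10,0,0,0,-0.15,10,0,0,0,0]'; python3 -c "from h import *; st()"
```

```text
clock: 4.32
tcp_pos: [0.5985, 0.1933, 0.1029]
orientation: [-0.102, 1.568, 0.104]
contact_force: [-0.3, 1.9, 5.6]
grip_width: 0.0132
t 4.33 tcp [0.5985 0.1933 0.1029] yang 1.702 w 13.2 F [-0.3  1.9  5.6] M [0.34 0.19 0.14]
clock: 4.82
tcp_pos: [0.5987, 0.1936, 0.1029]
orientation: [-0.452, 1.522, 0.454]
contact_force: [-0.3, 4.1, 5.6]
grip_width: 0.0133
t 4.83 tcp [0.5987 0.1936 0.1029] yang 2.149 w 13.3 F [-0.3  4.1  5.6] M [0.58 0.01 0.15]
```

```bash
python3 -m pendant '[10,0,0,0,-0.13, 10,0,0,0,-0.13,10,0,0,0,-0.13,10,0,0,0,-0.13,10,0,0,0,0,10,0,0,0,0]' 60; python3 - <<'E'
from h import *
st()
p,d=viewer.grab_frame("scene"); q,e=viewer.grab_frame("side")
cv2.imwrite("pics/turned.png",np.hstack([cv2.resize(p[110:210,230:330,::-1],(400,400)),cv2.resize(q[110:210,260:360,::-1],(400,400))]))
E
```

```text
clock: 5.58
tcp_pos: [0.5989, 0.1938, 0.1029]
orientation: [-0.853, 1.395, 0.854]
contact_force: [-0.2, 3.0, 4.8]
grip_width: 0.0133
t 5.58 tcp [0.5989 0.1938 0.1029] yang 2.668 w 13.3 F [-0.2  3.   4.8] M [ 0.65 -0.11  0.14]
```

View pics/turned.png

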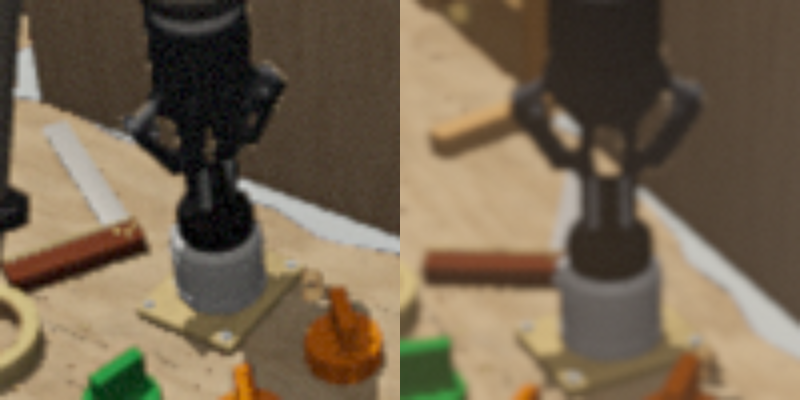

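Both views show the fingers still square on the wing, with the cap seated on the shoulder (cap at about (215,215) left and (610,245) right). The wing is at 1.10 rad and the width is unchanged. I'll lift gently first and check the force.

```bash
python3 -m pendant '[10,-2,0,0,0, 10,-3,0,0,0,10,0,0,0,0]'; python3 -c "from h import *; st()"
```

```text
clock: 6.05
tcp_pos: [0.5985, 0.1937, 0.1069]
orientation: [-0.854, 1.395, 0.855]
contact_force: [3.5, 4.1, -1.7]
grip_width: 0.0131
t 6.05 tcp [0.5985 0.1937 0.1069] yang 2.669 w 13.1 F [ 3.5  4.1 -1.7] M [ 1.05 -0.69  0.04]
```

It comes free with only about its own weight on the wrist. Lifting on.

```bash
python3 -m pendant '[10,-5,0,0,0, 10,-8,0,0,0,10,-12,0,0,0,10,-20,0,0,0,10,-20,0,0,0,10,-20,0,0,0,10,-15,0,0,0,10,-8,0,0,0,10,0,0,0,0,10,0,0,0,0,10,0,0,0,0,10,0,0,0,0]'; python3 - <<'E'
from h import *
st()
for c in ("scene","side"):
    p,d=viewer.grab_frame(c); P=cloud(c,d); D=np.hypot(P[...,0]-.598,P[...,1]-.193)
    t=(d>0)&(D<.034)&(P[...,2]>.12); print(c,"cap low z",np.percentile(P[t][:,2],[0,1,5]).round(3))
    t=(d>0)&(D<.036)&(P[...,2]>.03)&(P[...,2]<.12); print("pot top z",np.percentile(P[t][:,2],[95,100]).round(3))
    for n in ("cap_right_wing","tape_roll_mid","brush_mid","driver_mid"):
        print(n,[(round(h["score"],2),np.round(h["location"],3).tolist()) for h in nets.look_for(n,c)[:1]])
    cv2.imwrite(f"pics/{c}L.png",cv2.resize(p[60:240,200:380,::-1],(400,400)))
cv2.imwrite("pics/lifted.png",np.hstack([cv2.imread("pics/sceneL.png"),cv2.imread("pics/sideL.png")]))
E
```

```text
clock: 7.55
tcp_pos: [0.5981, 0.1929, 0.2148]
orientation: [-0.857, 1.396, 0.857]
contact_force: [0.2, -0.4, -0.8]
grip_width: 0.0131
t 7.55 tcp [0.5981 0.1929 0.2148] yang 2.672 w 13.1 F [ 0.2 -0.4 -0.8] M [-0.02 -0.01 -0.02]
scene cap low z [0.183 0.188 0.195]
pot top z [0.089 0.093]
cap_right_wing [(0.9, [0.507, -0.091, 0.094])]
tape_roll_mid [(0.87, [0.46, 0.294, 0.023])]
brush_mid [(0.57, [0.573, -0.31, 0.008])]
driver_mid [(0.67, [0.434, 0.006, 0.022])]
side cap low z [0.186 0.188 0.196]
pot top z [0.089 0.091]
cap_right_wing [(0.65, [0.515, -0.095, 0.099])]
tape_roll_mid [(0.81, [0.443, 0.311, 0.016])]
brush_mid [(0.84, [0.575, -0.316, 0.013])]
driver_mid [(0.94, [0.439, 0.002, 0.015])]
```

View pics/lifted.png

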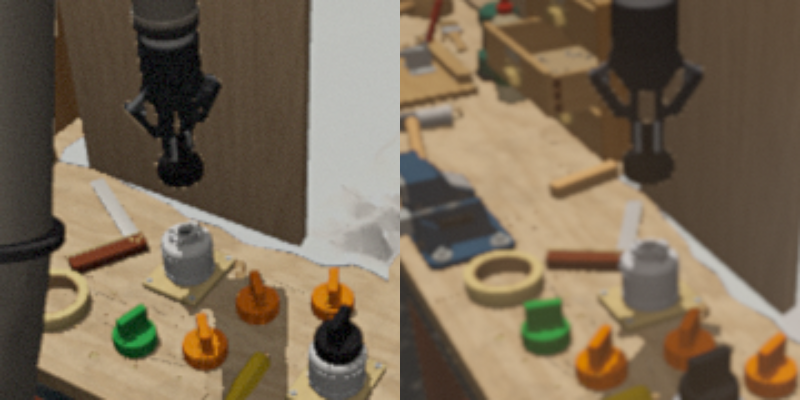

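The cap hangs upright at (180,165) left and (648,165) right, above the open pot neck. Its underside is at about 0.185 m, mid-window, and the other things look untouched. In the left view the tape roll is partly hidden by the arm.

```bash
python3 -c "
from h import *
r.hand_in(); st()"
```

```text
the job is handed in; nothing more can be done
the job is handed in; nothing more can be done
```

The left pot is open, and I handed the job in with its cap held upright above it. The system gave no verdict, and it refused my state reading after the hand-in, so the checks below are from just before.

**What I did:** I gripped the left cap by its wing and tried clockwise first. It hit a stop after about 0.1 rad, at 1.1 N m. I then turned it anticlockwise to about 1.10 rad from the foot's x axis, needing only about 0.15 N m, and it was still seated there. A short test lift met only about the cap's own weight, so I lifted it straight off, finishing at 7.6 s of the 38 s allowed.

**Last checks:**
- **Cap:** its underside is about 0.185 m above the bench, inside the 0.132 to 0.26 m window. The gripper is centred within about 1 mm of the pot's measured centre. Finger opening is steady at 13.1 mm, with a 60 N grip.
- **Open pot:** the bare neck shows in both camera views.
- **Right cap, brush and screwdriver:** they read within about 4 mm of where they were at the start in the scene view.
- **Disagreement on the tape roll:** it read 33 mm off in the scene view, where the arm partly hides it, and about 15 mm off in the side view. I take this as occlusion and network error, because nothing went near the roll and it looks unmoved in the pictures.

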